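# Swing the sample tray home and lock it

### The job

Push the white sample tray near its free outer corner so that it swings clockwise (seen from above) on its pivot pin until its side is home against the stop screw, and press it there firmly (about 5 N more than it takes to slide it) for a moment. Then push the post of the lock lever anticlockwise until the eccentric disc jams tight on the tray's bowed end, and let go, leaving the tray locked against the stop with its jar still standing in it. Work gently: never press on the tray with more than 13 N or on the lever with more than 25 N, and leave the other things on the bench alone.

Things in the scene. Friction and masses are not known exactly. Their poses are not given: they have to be found in the camera images.
- pin (a point): Foot of the fixed steel pivot pin (14 mm diameter, 26 mm cap 25 to 31 mm above this point), on the top face of the station's base plate, 10 mm above the bench. Its x axis points from the pin to the axle of the lock lever, 171 mm away; y to the left of that.
- station: Dark steel base plate, 330 x 310 x 10 mm, fixed on the bench; origin and axes: below the pin, at bench level, axes as the pin's. It reaches from x -60 to +270 and y -130 to +180 mm; its top is 10 mm above the bench.
- tray: White tray, captive on the pin, sliding on the plate (friction 1 to 4 N at the corner). Origin: centre of pivot hole, underside, at the pin; x to its free end, y left. 44 mm lug, then open tray x 20 to 143, y -45 to +45 mm; walls 22 mm high, floor 4; free end bowed, radius 150 about the pivot. Starts 0.55 to 0.95 rad anticlockwise of the pin's x axis; home at 0 +- 0.08 rad, set by the stop.
- push_corner (a point): Point on the outer face of the tray's left (+y) wall near its free outer corner: tray x 115, y +45 mm, 12 mm above the base plate. Push here, towards the tray's -y.
- stop: Aluminium stop block, 40 x 25 x 30 mm high, fixed 115 mm along x and 83 mm right (-y) of the pin; origin: centre of underside, axes as the pin's. A rigid steel screw with a round nose, 12 mm thick, 13 mm above the plate, sticks out to +y; its nose is 38 +- 8 mm from the origin: its setting differs every time and is not measured, so the stop must be felt.
- lever_axle (a point): Lock lever. This point: on its vertical axle at the plate's top; x along its aluminium bar to the post. Under the bar a steel disc, radius 18 mm, centre 7 mm off the axle, 12 to 32 mm above the bench. Turns anticlockwise from above, stiffly (about 3 N at the post), then harder as the disc jams on the tray's end; the jam holds itself when let go. At the post 8 to 14 N make it tight.
- lever_post (a point): Top centre of the lever's upright black post: 12 mm diameter, 60 mm from the axle, from 42 to 82 mm above the bench.
- lever (a joint): Angle of the lock lever, rad: 0 when the bar points along the pin's +x (away from the tray), growing anticlockwise; starts at 0 to 0.3 (open); the disc meets the tray end at about 0.55 to 0.75 and the tight position is at about 0.7 to 1.1; the end of travel is 1.75.
- jar: Small clear lidded jar, 34 mm diameter, 45 mm high, standing loose in the tray about 85 mm from the pin; origin: centre of its underside.
- bung: Small cork bung, 28 mm wide, 22 mm high, standing on the base plate's right front area by the stop; origin: centre of its underside.
- reagent: Amber bottle, 60 mm diameter, 120 mm high, on the bench beside the station; origin: centre of its underside.
- tin: Open steel tin, 72 mm diameter, 90 mm high, on the bench beside the station; origin: centre of its underside.
- beaker: Glass beaker, 66 mm diameter, 85 mm high, on the bench beside the station; origin: centre of its underside.
- rack: White tube rack, 70 x 160 x 40 mm high, empty, on the bench to the left; origin: centre of its underside.
- marker: Black marker pen, 13 mm thick, about 130 mm long, lying on the bench to the right of the robot.

How it is judged:
On the way:
1. the tray is pressed home on the stop screw with more than 2.5 N for 0.3 s while the lock lever is still open (below 0.5 rad) (contact force between tray and stop above 2.5 N and value of joint lever below 0.5 rad), for 0.3 s.
At the end, for the whole second after the job is handed in: The tray is at rest against the stop screw (contact over 0.2 N), the lock lever's disc is jammed on its bowed end (over 4 N), and the jar stands upright in the tray (contact force between lever and tray above 4 N and contact force between tray and stop above 0.2 N and value of joint lever above 0.5 rad and linear speed of tray below 0.01 m/s and angle between jar's own z axis and vertical below 0.2 rad and horizontal distance between jar and tray below 0.13 m); the robot touches nothing.
It fails at once if the robot presses on the tray with more than 13 N (contact force between any of the fingers, the arm and tray above 13 N).
It fails at once if the robot presses on the lock lever with more than 25 N (contact force between any of the fingers, the arm and lever above 25 N).
It fails at once if the jar is tipped over (angle between jar's own z axis and vertical above 0.5 rad).
It fails at once if a bystander is moved by more than 30 mm (distance of any of bung, reagent, tin, beaker, rack, marker from where it was at the start of the episode above 0.03 m).
It also fails if it takes over 72 s, if anything falls off the work surface, if the arm or the gripper's body presses on something with over 40 N, if the wrist force passes 120 N, or if a joint passes its speed limit or range.

### The arm

A 7-joint arm with a two-finger parallel gripper is mounted at the origin on the work surface. World frame = base frame: x ahead of the robot, y to its left, z up, the work surface at z = 0. Lengths are in m, angles in rad, forces in N, time in s.
With the tool pointing down it reaches from about 0.425 to 0.875 m from the base axis. Payload 9.9 kg.
Tool frame: the origin (TCP) lies midway between the tips of the shut fingers; the grasp point (between the pads) lies 19 mm behind it (robot.tcp_to_grasp is the distance from the TCP to the grasp point, in m); z points along the fingers, y is the line along which they close (so a half turn about z gives the same grasp; the last joint's range is limited). The gripper opens to 85 mm and grips with 20 to 120 N. Pads are 22 mm wide; open, the fingers measure 114 mm over their backs; the gripper's body (76 mm by 85 mm) begins 54 mm behind the grasp point. The pads swing forward as they close: fully open they stand 13 mm farther back than shut.
Start: joints at [-1.323, 0.576, 0.025, 1.437, -0.015, 1.129, -0.057], TCP at [0.22, 0.638, 0.197] pointing down, gripper open.
Joint ranges: [-2.76, 2.76], [-0.34, 2.15], [-1.52, 1.57], [0.19, 2.46], [-1.09, 4.23], [0.17, 1.99], [-2.82, 2.82]. Speed limits (rad/s): [2.22, 2.22, 3.01, 3.01, 3.14, 3.14, 3.14].

### API

Orientations are given as a unit quaternion [x, y, z, w].
In Python, from cell import robot gives the robot as it stands. The module is installed in compiled form; this text tells all that it offers. Calls block until the motion is done:
- robot.move_to(position, orientation): joint-space move of the TCP to a pose.
- robot.line_to(position, velocity=0.15, rotation=None, stop_force=None): straight line of the TCP; rotation=None keeps the orientation; velocity is the mean speed in m/s. With stop_force (N) it stops when the force on the tool has changed by that much, and returns True; else False.
- robot.goto_joints(angles): joint-space move.
- robot.let_go() and robot.close_gripper(force=None): open the fingers fully, or close them until they stop; force is the grip in N (None keeps the last).
- robot.hold(seconds).
- robot.solve_ik(position, orientation): joint angles nearest the present ones, or None.
- robot.get_obs(): the state.
- robot.read_camera(name): name is "scene" or "top"; returns a dict with "img" (384x512x3 uint8, blue, green, red), "range_z" (384x512 float32, m along the optical axis (not along the pixel's ray), 0 where there is no reading), "fovy" (degrees; the focal length in pixels is half the picture's height over the tangent of half this angle, whatever the lens; pixels are square), "cx", "cy" (the principal point, pixels), "dist" ([k1, k2, p1, p2, k3] as OpenCV has them; the pictures are not rectified), "R" (3x3) and "t" (3): a world point X has camera coordinates R X + t. Camera axes: x right, y down, z forward; pixel columns grow to the right and rows downward; lengths in m; the calibration is good to about 2 mm. A picture is of the moment at which its call begins.
A pose or a line that the arm cannot do raises robot.PlanningError and nothing moves.
- robot.hand_in(): hands the job in; it is judged then, once.
The state is a dict: "time": time; "q": joint angles; "qd": joint speeds; "joint_efforts": joint torques, N m; "tool_pos": TCP position; "orientation": TCP orientation; "wrist_force": force on the tool from outside, world axes, zero at the start; "wrist_torque": the same for the moment, N m; "grip_width": finger opening in m; "finger_force": force on a finger pad.
Only numpy, scipy, OpenCV 4.12 (cv2) and the standard library are available. Lean on these libraries where they do the work, as an engineer would, in place of code of your own. Each camera call takes 0.05 s, during which the arm holds its last target. There are 200 camera calls.

## Working session

There is one attempt and no reset: what is moved stays moved. The work goes in short steps, each a Python script; the robot and the scene stay as the last script left them, time stands still between calls to the robot, and variables do not carry over. Pictures are saved under pics/ and viewed, at most 10 in all, crops included, and the job is handed in when it is done.

```bash
mkdir -p pics
cat > h.py <<'E'
import numpy as np, cv2
from cell import robot
def cam(n):
    c=robot.read_camera(n); h=c['img'].shape[0]
    f=h/2/np.tan(np.radians(c['fovy'])/2)
    c['K']=np.array([[f,0,c['cx']],[0,f,c['cy']],[0,0,1]]); c['dist']=np.array(c['dist'],float)
    c['R']=np.array(c['R']);c['t']=np.array(c['t']); return c
def ray(c,uv):
    p=cv2.undistortPoints(np.array(uv,float).reshape(-1,1,2),c['K'],c['dist'])[:,0]
    return np.c_[p,np.ones(len(p))]
def at_z(c,uv,z):
    d=ray(c,uv)@c['R']; o=-c['R'].T@c['t']
    return o+d*((z-o[2])/d[:,2])[:,None]
def at_range(c,uv):
    r=ray(c,uv); z=np.array([c['range_z'][int(round(v)),int(round(u))] for u,v in uv])
    return (r*z[:,None]-c['t'])@c['R']
E
python3 - <<'E'
from h import *
for n in('scene','top'):
    c=cam(n); cv2.imwrite(f'pics/{n}0.png',cv2.resize(c['img'],(800,600),interpolation=cv2.INTER_CUBIC))
    print(n,c['fovy'],-c['R'].T@c['t'],c['dist'])
    np.save(f'{n}.npy',c,allow_pickle=True)
o=robot.get_obs();print(o['time'],o['tool_pos'],o['orientation'],o['wrist_force'],o['grip_width'])
E
```

```text
scene 56.51736460463587 [0.91083245 0.35046061 0.93286594] [-0.03656649  0.          0.          0.          0.        ]
top 47.90756333054087 [0.37694654 0.00943052 1.2057876 ] [-0.14540873  0.          0.          0.          0.        ]
0.1 [0.21970271 0.63774235 0.19642359] [ 1.65129333e-01  9.86271630e-01 -7.53360249e-04 -9.24053450e-05] [ 0.39140877 -0.28052448  0.55023615] 0.0853997432113543
```

View pics/top0.png

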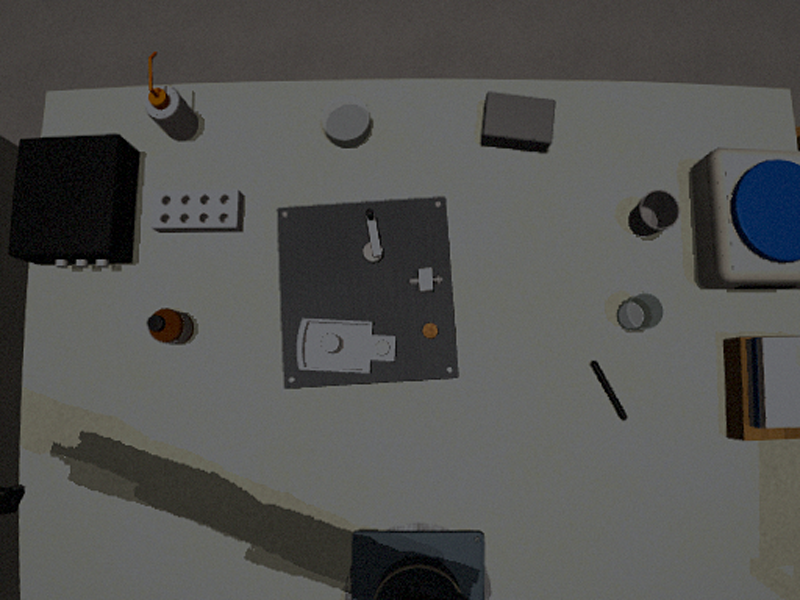

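View pics/scene0.png

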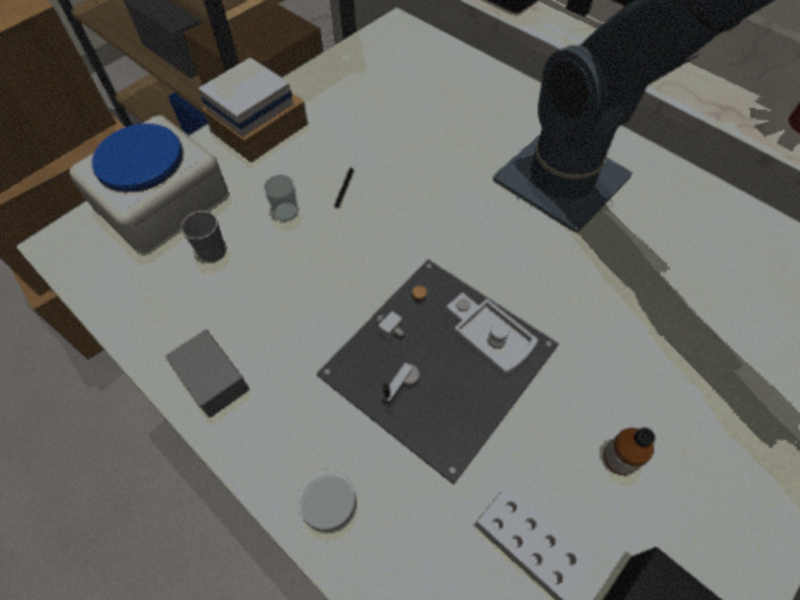

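The top picture shows the plate with corners (278,209), (444,197), (459,377) and (285,388), the pin at about (383,348), and the tray pointing left. The stop is at (426,279), the lever disc at (373,252) with its post at (370,214), and the bung at (430,330). The scene view agrees. The tray looks about 1.4 rad from home, more than the stated 0.55–0.95, so I'll fit the poses and check them with an overlay.

```bash
cat > fit.py <<'E'
from h import *
from scipy.optimize import least_squares
C={n:np.load(n+'.npy',allow_pickle=True).item() for n in('top','scene')}
def proj(c,X):
    return cv2.projectPoints(np.array(X,float),cv2.Rodrigues(c['R'])[0],c['t'],c['K'],c['dist'])[0][:,0]
def T(p,P):  # station frame -> world ; p=(x,y,th)
    P=np.atleast_2d(P).astype(float); ca,sa=np.cos(p[2]),np.sin(p[2])
    return np.c_[p[0]+ca*P[:,0]-sa*P[:,1],p[1]+sa*P[:,0]+ca*P[:,1],P[:,2]]
E
cat > m.py <<'E'
from fit import *
poses={}
seed={'top':(320,300),'scene':(440,410)}
rect=np.array([[-.06,-.13,.01],[.27,-.13,.01],[.27,.18,.01],[-.06,.18,.01]])
for n,c in C.items():
    g=cv2.cvtColor(c['img'],cv2.COLOR_BGR2GRAY); g=cv2.GaussianBlur(g,(3,3),0)
    s=tuple(int(v*.64) for v in seed[n]); print(n,'plate grey',g[s[1],s[0]])
    m=((g<90)&(cv2.absdiff(g,np.full_like(g,g[s[1],s[0]]))<22)).astype(np.uint8)
    k,l,st,_=cv2.connectedComponentsWithStats(m); b=(l==l[s[1],s[0]]).astype(np.uint8)
    b=cv2.morphologyEx(b,cv2.MORPH_OPEN,np.ones((3,3)))
    cn=max(cv2.findContours(b,0,2)[0],key=cv2.contourArea)
    hull=cv2.convexHull(cn)[:,0]
    r=cv2.minAreaRect((at_z(C[n],hull,.01)[:,:2]*1000).astype(np.float32)); print(r)
    bx=cv2.boxPoints(r)/1000; ctr=np.array(r[0])/1000
    best=None
    pin0=at_z(c,[[383*.64,348*.64]],.041)[0] if n=='top' else pin0
    ax0=at_z(C['top'],[[373*.64,252*.64]],.04)[0]
    th=np.arctan2(*(ax0-pin0)[1::-1])
    a=np.radians(r[2]); a=min([a+i*np.pi/2 for i in range(-4,5)],key=lambda v:abs(v-th))
    ca,sa=np.cos(a),np.sin(a); off=np.array([.105,.025])
    p=[ctr[0]-(ca*off[0]-sa*off[1]),ctr[1]-(sa*off[0]+ca*off[1]),a]
    poses[n]=p; print('pose',np.round(p,4),'pin direct',np.round(pin0,4),'th',round(th,3))
np.save('poses.npy',poses,allow_pickle=True)
for n,c in C.items():
    z=4; p=np.mean([poses['top'],poses['scene']],0)
    im=cv2.resize(c['img'],None,fx=z,fy=z,interpolation=cv2.INTER_CUBIC); im=cv2.convertScaleAbs(im,alpha=1.6)
    def dr(P,col,cl=True):
        q=((proj(c,T(p,P))+.5)*z).astype(np.int32); cv2.polylines(im,[q],cl,col,1); return q
    q=dr(rect,(0,255,0))
    t=np.linspace(0,6.3,40)
    circ=lambda x,y,r,h:np.c_[x+r*np.cos(t),y+r*np.sin(t),0*t+h]
    dr(circ(0,0,.013,.041),(0,0,255)); dr(circ(.171,0,.004,.042),(0,0,255))
    dr(circ(.115,-.083,.003,.04),(255,0,255))
    for an in(1.4,1.5):
        R=np.array([[np.cos(an),-np.sin(an)],[np.sin(an),np.cos(an)]])
        o=np.array([[.02,-.045],[.143,-.045],[.15,0],[.143,.045],[.02,.045]])@R.T
        dr(np.c_[o,np.full(5,.032)],(255,255,0) if an<1.45 else (0,255,255))
    for an in(0,.15,.3): dr(circ(.171+.06*np.cos(an),.06*np.sin(an),.006,.082),(255,200,0))
    x,y,w,h=cv2.boundingRect(q); im=im[max(0,y-20):y+h+20,max(0,x-20):x+w+20]
    s=min(800/im.shape[1],600/im.shape[0]); cv2.imwrite(f'pics/{n}1.png',cv2.resize(im,None,fx=s,fy=s))
E
python3 m.py
```

```text
top plate grey 46
((536.134521484375, 95.18629455566406), (329.6264953613281, 309.09228515625), 3.721466302871704)
pose [0.433  0.0634 0.065 ] pin direct [0.4324 0.0616 0.041 ] th 0.11
scene plate grey 59
((541.407470703125, 95.93008422851562), (327.2520751953125, 304.9878234863281), 3.6440963745117188)
pose [0.4382 0.0643 0.0636] pin direct [0.4324 0.0616 0.041 ] th 0.11
```

View pics/top1.png

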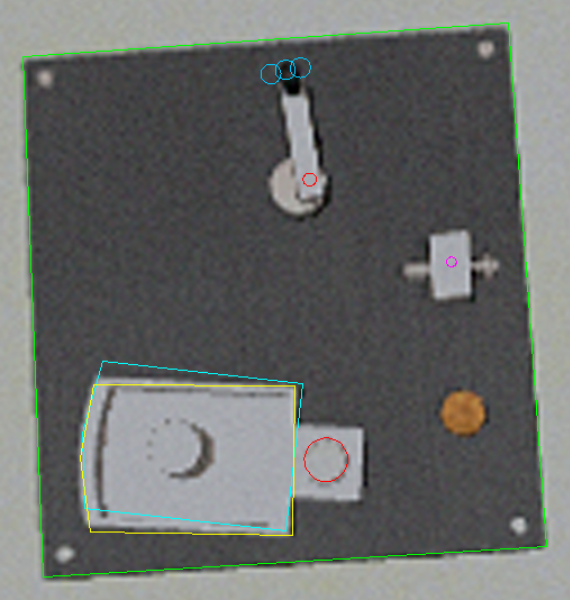

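View pics/scene1.png

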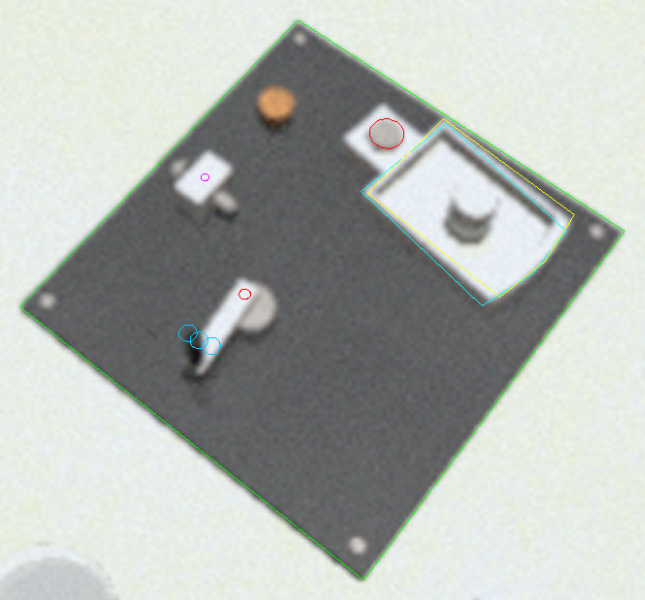

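The overlay fits in both views. The pin cap, plate, axle and stop all line up to about 3 mm, giving a station pose of about (0.4356, 0.064, 0.064 rad). The tray is at about 1.48 rad and the lever at about 0.15 rad. The start angle differs from the text but the images are clear, so I'll check reach for the push.

```bash
cat >> h.py <<'E'
P0=np.array([.4356,.0640,.0643])
def S(x,y,z):
    c,s=np.cos(P0[2]),np.sin(P0[2]); return np.array([P0[0]+c*x-s*y,P0[1]+s*x+c*y,z])
def yaw(p): return np.array([np.cos(p/2),np.sin(p/2),0,0])
def tray(a,x,y,z,flip=1):   # TCP pose from tray-frame point; tool x along tray +y (flip=-1: -y)
    c,s=np.cos(a),np.sin(a)
    return S(c*x-s*y,s*x+c*y,z), yaw(P0[2]+a+flip*np.pi/2)
def wf(n=5):
    v=[]
    for _ in range(n): robot.hold(.02); v.append(robot.get_obs()['wrist_force'])
    return np.mean(v,0)
E
python3 - <<'E'
from h import *
for fl in(1,-1):
  for x in(.115,.122,.13):
    for a,y in((1.48,.076),(1.48,.056),(1.1,.056),(.7,.056),(.3,.056),(-.05,.056)):
      p,q=tray(a,x,y,.019,fl); r=robot.solve_ik(p,q); p2=p.copy();p2[2]=.15; r2=robot.solve_ik(p2,q)
      print(fl,x,a,y,np.round(p[:2],3),round(np.hypot(*p[:2]),3),None if r is None else np.round(r,2),r2 is not None)
E
```

```text
1 0.115 1.48 0.076 [0.363 0.181] 0.405 [-0.56  0.49 -0.03  2.32  0.04  0.33  0.92] True
1 0.115 1.48 0.056 [0.383 0.18 ] 0.423 [-0.53  0.5  -0.03  2.28  0.04  0.36  0.96] True
1 0.115 1.1 0.056 [0.43  0.192] 0.47 [-0.55  0.55  0.05  2.17 -0.06  0.43  0.71] True
1 0.115 0.7 0.056 [0.48  0.184] 0.514 [-0.55  0.59  0.14  2.06 -0.16  0.5   0.47] True
1 0.115 0.3 0.056 [0.523 0.157] 0.546 [-0.53  0.63  0.23  1.98 -0.26  0.56  0.25] True
1 0.115 -0.05 0.056 [0.55  0.122] 0.563 [-0.51  0.66  0.32  1.94 -0.35  0.6   0.06] True
1 0.122 1.48 0.076 [0.363 0.188] 0.409 [-0.57  0.49 -0.03  2.31  0.04  0.33  0.91] True
1 0.122 1.48 0.056 [0.383 0.187] 0.426 [-0.55  0.51 -0.03  2.27  0.04  0.36  0.94] True
1 0.122 1.1 0.056 [0.432 0.198] 0.476 [-0.56  0.55  0.05  2.15 -0.06  0.44  0.7 ] True
1 0.122 0.7 0.056 [0.485 0.189] 0.52 [-0.55  0.6   0.14  2.04 -0.16  0.51  0.46] True
1 0.122 0.3 0.056 [0.53 0.16] 0.553 [-0.53  0.64  0.24  1.96 -0.26  0.57  0.24] True
1 0.122 -0.05 0.056 [0.557 0.122] 0.57 [-0.51  0.67  0.33  1.92 -0.35  0.61  0.06] True
1 0.13 1.48 0.076 [0.363 0.196] 0.413 [-0.59  0.5  -0
[... 1349 characters left out ...]

-1 0.122 0.3 0.056 [0.53 0.16] 0.553 [-0.06  0.66 -0.49  1.94  0.49  0.66  2.65] True
-1 0.122 -0.05 0.056 [0.557 0.122] 0.57 [-0.04  0.66 -0.4   1.9   0.4   0.66  2.47] True
-1 0.13 1.48 0.076 [0.363 0.196] 0.413 [-0.93  0.55  0.47  2.32 -0.65  0.4  -1.51] True
-1 0.13 1.48 0.056 [0.383 0.195] 0.43 [-0.9   0.57  0.47  2.27 -0.63  0.43 -1.51] True
-1 0.13 1.1 0.056 [0.436 0.206] 0.482 [-1.09  0.76  0.91  2.16 -0.97  0.72 -1.49] True
-1 0.13 0.7 0.056 [0.491 0.194] 0.528 [-1.    0.8   0.91  2.04 -0.94  0.78 -1.89] True
-1 0.13 0.3 0.056 [0.537 0.163] 0.561 [-0.06  0.66 -0.49  1.92  0.49  0.67  2.65] True
-1 0.13 -0.05 0.056 [0.565 0.122] 0.578 [-0.04  0.67 -0.4   1.88  0.4   0.67  2.48] True
```

Run:
```python
from h import *
robot.close_gripper(40)
p,q=tray(1.48,.117,.080,.19); robot.move_to(p,q)
p[2]=.019; robot.line_to(p,.15); robot.hold(.3)
b=wf(10); print('bias',b, robot.get_obs()['grip_width'])
p2,_=tray(1.48,.117,.048,.019)
print(robot.line_to(p2,.015,stop_force=1.2))
o=robot.get_obs();print(o['time'],o['tool_pos'],p2,wf()-b)
```

```text
bias [ 0.16660462 -0.34837117  0.09610782] 0.00014810340823538478
False
6.6417 [0.39064195 0.1822265  0.01899312] [0.39071656 0.18223061 0.019     ] [-0.41411136  0.35771283 -0.48193352]
```

Run:
```python
from h import *
for a in(1.40,1.30,1.2):
    p,q=tray(a,.117,.050,.019); s=robot.line_to(p,.03,rotation=q,stop_force=5)
    f=wf(); pd=np.array([np.sin(P0[2]+a),-np.cos(P0[2]+a)]); print(a,s,np.round(f,2),'push resist',round(float(-f[:2]@pd),2))
    if s: break
print(robot.get_obs()['time'])
c=cam('scene'); q=c['img'][150:320,190:380]; cv2.imwrite('pics/s2.png',cv2.convertScaleAbs(cv2.resize(q,None,fx=3.4,fy=3.4,interpolation=cv2.INTER_CUBIC),alpha=1.5))
```

```text
1.4 False [ 0.06 -0.32 -0.35] push resist -0.09
1.3 False [-0.16 -0.13 -0.52] push resist 0.13
1.2 False [-0.17  0.03 -0.03] push resist 0.17
8.55
```

View pics/s2.png

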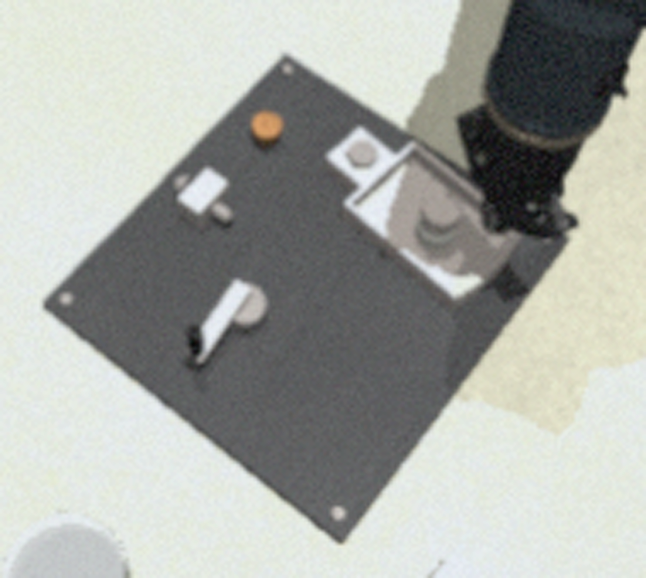

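The scene view shows the tray roughly where it was, with the gripper at its outer corner (about 520,220) and the jar upright. I'll put numbers on the tray angle and the finger position.

Run:
```python
from fit import *
c=cam('scene'); o=robot.get_obs()
print('tcp',o['tool_pos'],'px crop',(proj(c,[o['tool_pos'],o['tool_pos']+np.array([0,0,.06])])-[190,150])*3.4)
def ang(pts,k,off,cc,z):
    w=at_z(cc,np.array(pts)/k+off,z); d=w[1]-w[0]; return w, np.arctan2(d[1],d[0])-P0[2]
print('now', ang([(345,203),(460,300)],3.4,[190,150],c,.032))
t=cam('top'); im=t['img'][110:260,160:310]; cv2.imwrite('pics/t2.png',cv2.convertScaleAbs(cv2.resize(im,None,fx=4,fy=4,interpolation=cv2.INTER_CUBIC),alpha=1.8))
print('tcp px t2',(proj(t,[o['tool_pos']])-[160,110])*4)
```

```text
tcp [0.42304151 0.1905822  0.01899629] px crop [[485.55356373 241.45750496]
 [498.84393364 207.25489507]]
now (array([[0.48106151, 0.08342631, 0.032     ],
       [0.48684458, 0.20935424, 0.032     ]]), np.float64(1.4606049215391979))
tcp px t2 [[154.92255518 465.33709715]]
```

View pics/t2.png

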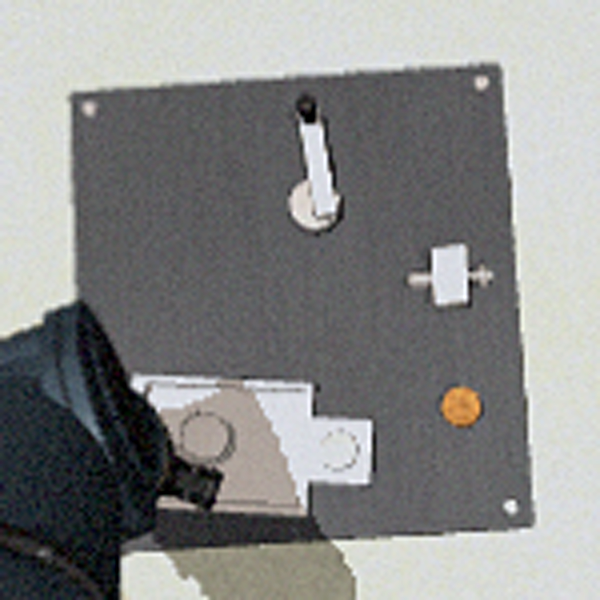

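The tray hasn't moved, still at 1.46 rad, although the TCP reads as if it were past the wall. The fingertip also isn't visible at its predicted pixel (485,241). I'll compare fingertip and tray heights using the range data.

Run:
```python
from fit import *
o=robot.get_obs(); print(o['time'],o['q'],o['grip_width'],o['tool_pos'],o['orientation'],o['wrist_force'])
for n in('scene','top'):
    c=cam(n); h,w=c['range_z'].shape
    uv=np.stack(np.meshgrid(np.arange(w),np.arange(h)),-1).reshape(-1,2)
    z=c['range_z'].ravel(); X=(ray(c,uv)*z[:,None]-c['t'])@c['R']; g=c['img'].mean(2).ravel()
    s=np.linalg.inv(np.eye(2)) 
    ca,sa=np.cos(P0[2]),np.sin(P0[2]); d=X[:,:2]-P0[:2]; sx=ca*d[:,0]+sa*d[:,1]; sy=-sa*d[:,0]+ca*d[:,1]
    ok=z>0
    def box(x0,x1,y0,y1): return ok&(sx>x0)&(sx<x1)&(sy>y0)&(sy<y1)
    print(n,'plate z',np.median(X[box(.1,.2,.08,.15),2]),'lug/cap z',np.percentile(X[box(-.02,.02,-.02,.02),2],[10,50,90]),
      'tray region z pct',np.round(np.percentile(X[box(-.05,.05,.03,.14),2],[2,10,30,50,70,90,98]),3))
    m=ok&(np.hypot(X[:,0]-o['tool_pos'][0],X[:,1]-o['tool_pos'][1])<.04)&(X[:,2]>.045)&(X[:,2]<.2)
    Y=X[m]; i=np.argsort(Y[:,2])
    print('near tool, lowest (xyz,px,grey):'); 
    for k in i[::max(1,len(i)//12)]: print(np.round(Y[k],3),uv[m][k],round(g[m][k]))
```

```text
8.7 [-0.60657025  0.54382013  0.11897884  2.18311046 -0.15051555  0.42216692
  0.89729346] -0.00037229466905179726 [0.42308513 0.19056975 0.01900249] [ 1.52580998e-01  9.88290966e-01 -3.17276276e-05 -6.05664217e-05] [ 0.24051027  0.05479845 -0.45034261]
scene plate z 0.010411096098151726 lug/cap z [0.03063047 0.03393952 0.04102909] tray region z pct [0.013 0.033 0.401 0.499 0.559 0.606 0.627]
near tool, lowest (xyz,px,grey):
[0.449 0.163 0.046] [321 217] 66
[0.431 0.194 0.066] [335 216] 37
[0.434 0.183 0.095] [333 209] 28
[0.427 0.204 0.106] [342 210] 12
[0.424 0.214 0.11 ] [346 211] 50
[0.443 0.197 0.119] [337 210] 13
[0.434 0.181 0.13 ] [335 202] 16
[0.439 0.179 0.145] [334 200] 28
[0.442 0.202 0.159] [342 203] 11
[0.427 0.227 0.174] [355 202] 54
[0.45  0.218 0.189] [348 203] 18
[0.454 0.169 0.195] [331 191] 12
top plate z 0.00951635606345391 lug/cap z [0.02865658 0.03238759 0.04100502] tray region z pct [0.009 0.012 0.143 0.471 0.532 0.596 0.623]
near tool, lowest (xyz,px,grey):
[0.439 0.16  0.055] [208 220] 90
[0.436 0.157 0.057] [209 221] 88
[0.431 0.163 0.058] [207 223] 70
[0.441 0.165 0.059] [206 219] 91
[0.441 0.157 0.06 ] [209 219] 89
[0.446 0.162 0.062] [207 217] 92
[0.4   0.16  0.129] [204 234] 40
[0.409 0.154 0.159] [205 230] 28
[0.413 0.156 0.164] [204 228] 10
[0.401 0.162 0.17 ] [201 233] 8
[0.413 0.156 0.177] [203 228] 14
[0.425 0.156 0.182] [203 223] 32
[0.403 0.161 0.194] [200 232] 3
[0.417 0.155 0.199] [202 226] 11
```

Run:
```python
from fit import *
c=cam('scene')
for u in(329,333,337):
  print('col',u)
  for v in range(211,230,2):
    print(v,np.round(at_range(c,[(u,v)])[0],3),c['img'][v,u])
im=c['img'][190:240,295:375]; cv2.imwrite('pics/s3.png',cv2.convertScaleAbs(cv2.resize(im,None,fx=10,fy=10,interpolation=cv2.INTER_CUBIC),alpha=2.2))
```

```text
col 329
211 [0.401 0.162 0.013] [78 82 85]
213 [0.408 0.166 0.016] [101 105 109]
215 [0.413 0.17  0.015] [ 97 101 105]
217 [0.416 0.173 0.011] [83 85 88]
219 [0.424 0.178 0.016] [77 81 84]
221 [0.428 0.182 0.014] [80 83 86]
223 [0.433 0.186 0.014] [77 81 86]
225 [0.438 0.189 0.013] [80 84 87]
227 [0.444 0.194 0.016] [78 81 86]
229 [0.458 0.2   0.033] [78 82 86]
col 333
211 [0.434 0.185 0.086] [32 37 36]
213 [0.433 0.186 0.076] [37 35 39]
215 [0.435 0.189 0.07 ] [34 37 38]
217 [0.437 0.192 0.065] [57 59 59]
219 [0.413 0.186 0.011] [89 92 95]
221 [0.42  0.19  0.014] [79 82 84]
223 [0.426 0.194 0.015] [80 84 85]
225 [0.431 0.198 0.014] [79 80 84]
227 [0.445 0.205 0.033] [80 84 87]
229 [0.449 0.208 0.031] [77 79 83]
col 337
211 [0.437 0.196 0.105] [15 10 11]
213 [0.439 0.198 0.098] [16 19 12]
215 [0.434 0.199 0.081] [22 14 17]
217 [0.433 0.201 0.071] [11 15 10]
219 [0.407 0.195 0.014] [82 86 90]
221 [0.422 0.202 0.033] [ 94  98 102]
223 [0.428 0.206 0.034] [80 82 84]
225 [0.433 0.209 0.034] [77 79 83]
227 [0.433 0.211 0.023] [70 73 75]
229 [0.432 0.213 0.012] [43 42 46]
```

View pics/s3.png

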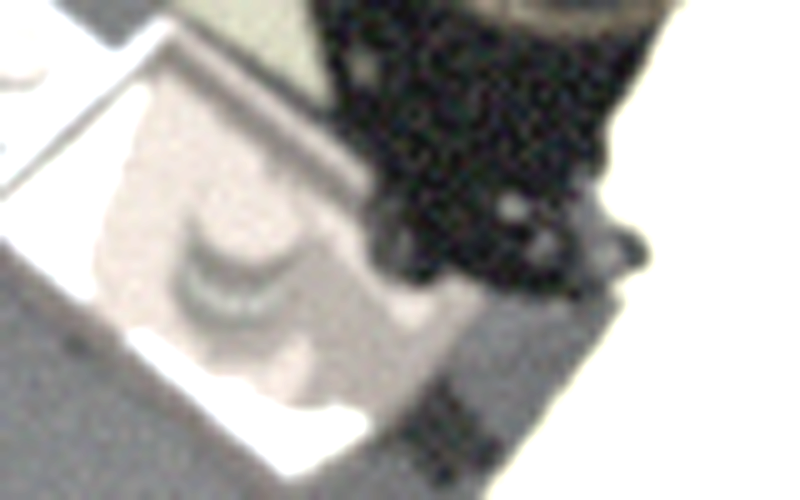

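The close-up shows the fingers ending at about pixel (333,218), which range puts at z≈0.063 m. That is about 43 mm above the reported TCP (0.019), so the finger passed over the tray wall without touching it. I'll confirm the offset by feeling for the bare bench.

Run:
```python
from h import *
o=robot.get_obs(); p=np.array(o['tool_pos']); p[2]=.12; robot.line_to(p,.15)
robot.line_to([.43,.31,.12],.2); robot.hold(.2)
robot.line_to([.43,.31,.03],.1); b=wf(8)
for z in(.0,-.03,-.05):
    try: s=robot.line_to([.43,.31,z],.02,stop_force=3)
    except robot.PlanningError as e: print(z,e); break
    o=robot.get_obs(); print(z,s,o['tool_pos'],wf()-b)
    if s: break
c=cam('scene'); u=proj=cv2.projectPoints(np.array([o['tool_pos']]),cv2.Rodrigues(c['R'])[0],c['t'],c['K'],c['dist'])[0].ravel(); print(u,o['time'],o['grip_width'])
x,y=int(u[0]),int(u[1]); im=c['img'][y-50:y+25,x-50:x+50]; cv2.imwrite('pics/s4.png',cv2.convertScaleAbs(cv2.resize(im,None,fx=8,fy=8,interpolation=cv2.INTER_CUBIC),alpha=2))
```

```text
0.0 False [4.30028922e-01 3.10046095e-01 1.05516447e-04] [-0.30663365  0.23848525 -0.20483056]
-0.03 False [ 0.43008976  0.31004359 -0.02988441] [-0.19560665 -0.08478365  0.13079129]
-0.05 True [ 0.4301049   0.31012995 -0.03398664] [-0.82285903 -0.38967224  7.58741631]
[361.60925875 256.16481096] 15.7083 -0.00017191417117390562
```

View pics/s4.png

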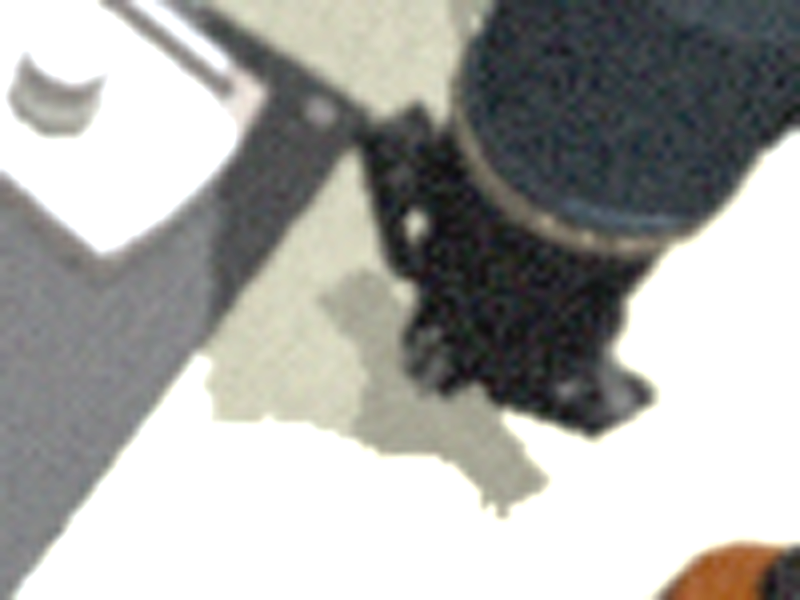

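The bench is felt at reported z≈−0.034, and the picture shows two dark lobes at (430,370) and (600,410). I'll locate them with the range data.

Run:
```python
from fit import *
o=robot.get_obs(); print(np.round(o['wrist_force'],2),np.round(o['wrist_torque'],3),o['finger_force'],o['grip_width'],o['tool_pos'])
psi=2*np.arctan2(o['orientation'][1],o['orientation'][0]); ax=np.array([np.cos(psi),np.sin(psi)]); ay=np.array([np.sin(psi),-np.cos(psi)])
for n in('scene','top'):
    c=cam(n); h,w=c['range_z'].shape
    uv=np.stack(np.meshgrid(np.arange(w),np.arange(h)),-1).reshape(-1,2); z=c['range_z'].ravel()
    X=(ray(c,uv)*z[:,None]-c['t'])@c['R']; d=X[:,:2]-np.array(o['tool_pos'])[:2]
    m=(z>0)&(np.hypot(*d.T)<.09)&(X[:,2]>.008)&(X[:,2]<.13)&(c['img'].mean(2).ravel()<60)&(X[:,0]*0+ (uv[:,0]>0))
    L=np.c_[d@ax,d@ay,X[:,2]][m]
    print(n,'toolx,tooly,z (mm), binned by z:')
    for a in np.arange(.0,.13,.01):
        k=L[(L[:,2]>=a)&(L[:,2]<a+.01)]
        if len(k): print(round(a,2),len(k),'x',np.round(np.percentile(k[:,0],[5,95])*1000),'y',np.round(np.sort(k[:,1])*1000)[::max(1,len(k)//10)])
```

```text
[-1.52 -0.57  8.22] [-0.106  0.177 -0.009] 3.9083927346696945 -0.00025133692464205125 [ 0.43011456  0.31011971 -0.0339795 ]Traceback (most recent call last):
  File "<stdin>", line 8, in <module>
TypeError: ufunc 'bitwise_and' not supported for the input types, and the inputs could not be safely coerced to any supported types according to the casting rule ''safe''
```

```bash
cat > cloud.py <<'E'
from fit import *
o=robot.get_obs()
psi=2*np.arctan2(o['orientation'][1],o['orientation'][0]); ax=np.array([np.cos(psi),np.sin(psi)]); ay=np.array([np.sin(psi),-np.cos(psi)])
for n in('scene','top'):
    c=cam(n); h,w=c['range_z'].shape
    uv=np.stack(np.meshgrid(np.arange(w),np.arange(h)),-1).reshape(-1,2); z=c['range_z'].ravel()
    X=(ray(c,uv)*z[:,None]-c['t'])@c['R']; d=X[:,:2]-np.array(o['tool_pos'])[:2]
    m=(z>0)&(np.hypot(*d.T)<.09)&(X[:,2]>.008)&(X[:,2]<.13)&(c['img'].mean(2).ravel()<60)
    L=np.c_[d@ax,d@ay,X[:,2]][m]
    print(n,'toolx,tooly,z (mm), binned by z:')
    for a in np.arange(.0,.13,.01):
        k=L[(L[:,2]>=a)&(L[:,2]<a+.01)]
        if len(k): print(round(a,2),len(k),'x',np.round(np.percentile(k[:,0],[5,95])*1000),'y',np.round(np.sort(k[:,1])*1000)[::max(1,len(k)//10)])
E
python3 cloud.py
```

```text
scene toolx,tooly,z (mm), binned by z:
0.0 50 x [-40.   8.] y [-89. -86. -85. -82. -81. -79. -76. -72. -68. -60.]
0.01 110 x [-51.  12.] y [-89. -85. -82. -78. -74. -71. -67. -62. -56.  -0.]
0.02 16 x [-12.  -5.] y [-14. -12.  -9.  -3.  -2.   1.   2.   2.   5.   6.   7.   9.  11.  12.
  14.  14.]
0.03 15 x [-12.  -5.] y [-6. -4. -4. -3. -2. -1. -1. -0.  2.  5.  7.  9. 12. 14. 14.]
0.04 24 x [-14.  -4.] y [-24. -12.  -9.  -5.  -4.  -2.   3.   6.   9.  12.  16.  23.]
0.05 73 x [-13.   5.] y [-36. -27. -23.  -5.   8.  16.  20.  23.  26.  27.  31.]
0.06 45 x [-17.  -5.] y [-45. -37. -33. -31. -25.  -4.   8.  26.  30.  33.  37.  43.]
0.07 60 x [-18.  -2.] y [-52. -41. -39. -36. -12.  -4.  11.  34.  39.  44.]
0.08 81 x [-18.  -4.] y [-62. -50. -46. -41.  -9.   7.  18.  38.  45.  50.  58.]
0.09 92 x [-19.   9.] y [-60. -56. -53. -49. -17.  21.  40.  51.  53.  57.  60.]
0.1 41 x [-20.   2.] y [-51. -44.  14.  19.  26.  31.  34.  38.  40.  42.  48.]
0.11 19 x [-11.   5.] y [-40. -37.  31.  32.  33.  35.  36.  36.  37.  37.  38.  38.  39.  39.
  39.  40.  40.  40.  42.]
0.12 7 x [-24.   0.] y 
[... 158 characters left out ...]
[-68.  18.] y [-89. -85. -81. -78. -74. -70. -67. -63. -60. -53.]
0.05 3 x [-12.  -9.] y [-28. -26. -20.]
0.06 5 x [-10.   6.] y [-35. -33. -32. -29. -24.]
0.07 7 x [-10.  13.] y [-44. -38. -37. -36. -35. -34. -32.]
0.08 26 x [-10.  13.] y [-61. -61. -60. -59. -57. -49. -47. -46. -45. -44. -42. -42. -42.]
0.09 49 x [-9. 12.] y [-61. -59. -59. -57. -56. -55. -55. -53. -52. -51. -49. -46. -39.]
0.1 19 x [-7.  6.] y [-50. -49. -48. -46. -44. -44. -43. -41. -41. -40. -40. -40. -38. -38.
 -38. -37. -37. -36. -35.]
0.11 17 x [-8. 12.] y [-42. -41. -40. -40. -39. -39. -38. -38. -38. -38. -37. -37. -37. -36.
 -36. -35. -34.]
0.12 10 x [-15.  11.] y [-38. -37. -37. -36. -36. -36. -36. -36. -35. -26.]
```

The shut fingers are centred laterally (±14 mm) and only the tip is 34 mm higher than the reported TCP. So I'll command z = wanted − 0.034 and repeat the approach.

```bash
cat >> h.py <<'E'
DZ=-.034
E
cat > push.py <<'E'
from h import *
def resist(a,b,n=5):
    f=wf(n)-b; pd=np.array([np.sin(P0[2]+a),-np.cos(P0[2]+a)]); return round(float(-f[:2]@pd),2)
E
python3 - <<'E'
from push import *
p=np.array(robot.get_obs()['tool_pos']); p[2]=.04; robot.line_to(p,.15)
p,q=tray(1.48,.117,.082,.04); robot.line_to(p,.15,rotation=q)
p[2]=.020+DZ; robot.line_to(p,.1); robot.hold(.3); b=wf(10); np.save('bias.npy',b)
p2,_=tray(1.48,.117,.045,.020+DZ); s=robot.line_to(p2,.02,stop_force=1.5)
o=robot.get_obs(); print(s,o['time'],np.round(o['tool_pos'],4),p2,resist(1.48,b))
E
```

```text
True 20.2417 [ 0.3858  0.1823 -0.0142] [ 0.3937155   0.18215113 -0.014     ] -0.14
```

Run:
```python
from push import *
b=np.load('bias.npy')
for a in(1.4,1.25,1.1,.95,.8,.65,.5,.35,.22):
    p,q=tray(a,.117,.053,.020+DZ); s=robot.line_to(p,.035,rotation=q,stop_force=5.5)
    print(a,s,resist(a,b,3))
    if s: break
print(robot.get_obs()['time'])
c=cam('scene'); q=c['img'][150:320,190:380]; cv2.imwrite('pics/s5.png',cv2.convertScaleAbs(cv2.resize(q,None,fx=3.4,fy=3.4,interpolation=cv2.INTER_CUBIC),alpha=1.5))
```

```text
1.4 False -0.18
1.25 False -0.53
1.1 False 0.62
0.95 False 0.16
0.8 False 0.04
0.65 False 0.39
0.5 False -0.07
0.35 False -0.16
0.22 False -0.17
26.75
```

View pics/s5.png

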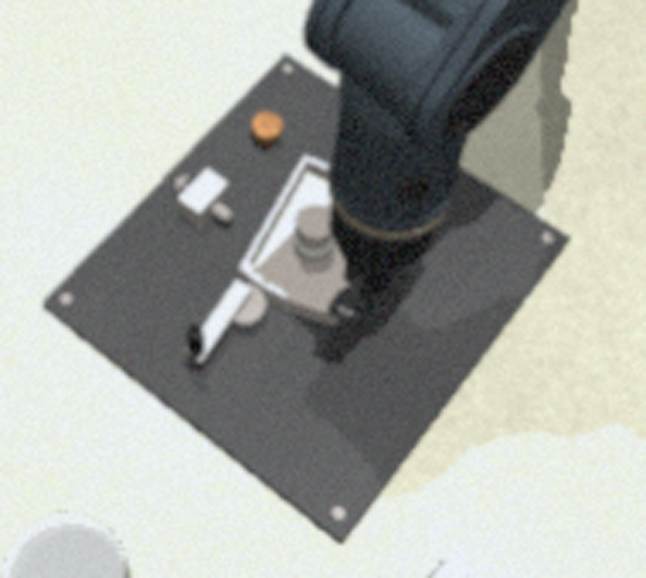

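The tray has swung to about 0.2 rad, with the jar upright in it at (315,230) and the lever untouched. Next I'll feel for the stop in small steps.

Run:
```python
from push import *
b=np.load('bias.npy'); a=.22; out=[]
p,q=tray(.11,.117,.053,.020+DZ)
if not robot.line_to(p,.025,rotation=q,stop_force=4): a=.11
else: print('early stop',resist(.15,b)); raise SystemExit
while a>-.14:
    a-=.008; p,q=tray(a,.117,.053,.020+DZ); s=robot.line_to(p,.008,rotation=q,stop_force=3.5); r=resist(a,b,3); out.append((round(a,3),s,r))
    if r>2 or s: break
print(out[-8:], robot.get_obs()['time'])
for k in range(8):
    if r>=5.5: break
    a-=.002; p,q=tray(a,.117,.053,.020+DZ); robot.line_to(p,.005,rotation=q,stop_force=3); r=resist(a,b,4); print(round(a,4),r)
robot.hold(.5); r=resist(a,b,5); o=robot.get_obs(); print('hold',r,wf(5)-b,o['time'],o['tool_pos'],p)
```

```text
[(-0.002, False, 0.95), (-0.01, False, 1.13), (-0.018, False, 0.44), (-0.026, False, 0.98), (-0.034, False, 1.04), (-0.042, False, 1.68), (-0.05, False, 1.0), (-0.058, False, 2.07)] 34.3417
-0.06 4.3
-0.062 4.87
-0.064 5.47
-0.066 6.29
hold 6.09 [-1.49058623  6.26314059  1.66248985] 36.1917 [ 0.55236071  0.11780601 -0.01401995] [ 0.55268993  0.11680102 -0.014     ]
```

Stop felt at about −0.058 rad, and 6.1 N is held there. I'll add a little more, hold, release, and set up beside the post.

```bash
cat >> h.py <<'E'
def lev(phi,d,z,r=.06):  # TCP a distance d clockwise-side of post centre, tool x along push
    t=np.array([-np.sin(phi),np.cos(phi)]); e=np.array([np.cos(phi),np.sin(phi)])
    x,y=np.array([.171,0])+r*e-d*t; return S(x,y,z+DZ), yaw(P0[2]+phi+np.pi/2)
E
python3 - <<'E'
from push import *
b=np.load('bias.npy'); a=-.066
for a in(-.068,-.070):
    p,q=tray(a,.117,.053,.020+DZ); robot.line_to(p,.005,rotation=q,stop_force=3)
robot.hold(.5); print('pressed',resist(a,b,5))
p,q=tray(a,.117,.085,.020+DZ); robot.line_to(p,.03); p[2]=.11+DZ; robot.line_to(p,.15)
t=cam('top'); sc=cam('scene')
# post: dark pixels in the range cloud, tops
for n,c in(('top',t),('scene',sc)):
    h,w=c['range_z'].shape; uv=np.stack(np.meshgrid(np.arange(w),np.arange(h)),-1).reshape(-1,2); z=c['range_z'].ravel()
    X=(ray(c,uv)*z[:,None]-c['t'])@c['R']; ca,sa=np.cos(P0[2]),np.sin(P0[2]); d=X[:,:2]-P0[:2]
    s=np.c_[ca*d[:,0]+sa*d[:,1],-sa*d[:,0]+ca*d[:,1],X[:,2]]
    m=(z>0)&(s[:,2]>.06)&(s[:,2]<.09)&(np.hypot(s[:,0]-.231,s[:,1]-.01)<.035)&(c['img'].mean(2).ravel()<45)
    k=s[m]; 
    if len(k): md=k.mean(0); print(n,len(k),np.round(md,4),'phi',np.arctan2(md[1],md[0]-.171),'r',np.hypot(md[1],md[0]-.171))
for ph in(.1,.4,.7,1.0,1.2):
    p,q=lev(ph,.017,.052); r=robot.solve_ik(p,q); print(ph,np.round(p,3),None if r is None else np.round(r,2))
print(robot.get_obs()['time'])
E
```

```text
pressed 6.95
top 20 [0.2285 0.0069 0.0778] phi 0.12004397827278342 r 0.057904885988991156
scene 16 [0.2335 0.0071 0.0756] phi 0.1131132808171061 r 0.06289779796642486
0.1 [0.668 0.068 0.018] [-0.42  0.8   0.44  1.64 -0.44  0.8   0.37]
0.4 [0.668 0.087 0.018] [-0.4   0.79  0.35  1.64 -0.35  0.79  0.58]
0.7 [0.661 0.104 0.018] [-0.38  0.77  0.27  1.64 -0.27  0.77  0.78]
1.0 [0.65  0.119 0.018] [-0.36  0.75  0.19  1.67 -0.19  0.74  0.98]
1.2 [0.641 0.127 0.018] [-0.35  0.73  0.14  1.69 -0.14  0.73  1.12]
39.425
```

```bash
cat > lv.py <<'E'
from h import *
def res(ph,b,n=3):
    f=wf(n)-b; g=P0[2]+ph+np.pi/2; return round(float(-f[:2]@[np.cos(g),np.sin(g)]),2)
E
python3 - <<'E'
from lv import *
p,q=lev(.12,.045,.115); robot.line_to(p,.2,rotation=q)
p,q=lev(.12,.045,.052); robot.line_to(p,.1); robot.hold(.2); b=wf(8); np.save('bl.npy',b)
p,q=lev(.12,.018,.052); s=robot.line_to(p,.03,stop_force=4); print('contact',s,res(.12,b),robot.get_obs()['time'])
r=0
for ph in(.2,.3,.4,.5):
    p,q=lev(ph,.017,.052); s=robot.line_to(p,.025,rotation=q,stop_force=9); r=res(ph,b); print(ph,s,r)
    if s: break
while ph<1.25 and r<9 and robot.get_obs()['time']<60:
    ph+=.025; p,q=lev(ph,.017,.052); s=robot.line_to(p,.012,rotation=q,stop_force=8); r=res(ph,b); print(round(ph,3),s,r,end=' ; ')
print(robot.get_obs()['time'])
E
```

```text
contact False 2.21 42.6
0.2 False 1.84
0.3 False 2.08
0.4 False 1.35
0.5 False 1.17
0.525 False 3.15 ; 0.55 False 2.12 ; 0.575 False 3.42 ; 0.6 False 3.93 ; 0.625 False 4.09 ; 0.65 False 3.69 ; 0.675 False 3.75 ; 0.7 False 4.23 ; 0.725 False 3.95 ; 0.75 False 4.7 ; 0.775 False 5.75 ; 0.8 False 7.21 ; 0.825 False 8.6 ; 0.85 False 10.31 ; 49.0583
```

Run:
```python
from lv import *
b=np.load('bl.npy'); ph=.85; r=10.3
while ph<1.1 and r<13.3:
    ph+=.015; p,q=lev(ph,.017,.052); s=robot.line_to(p,.01,rotation=q,stop_force=6); r=res(ph,b); print(round(ph,3),s,r)
robot.hold(.3); print(res(ph,b))
p,q=lev(ph,.05,.052); robot.line_to(p,.03); p[2]=.14+DZ; robot.line_to(p,.15); print(robot.get_obs()['time'])
c=cam('scene'); q=c['img'][150:320,190:380]; cv2.imwrite('pics/s6.png',cv2.convertScaleAbs(cv2.resize(q,None,fx=3.4,fy=3.4,interpolation=cv2.INTER_CUBIC),alpha=1.5))
```

```text
0.865 False 11.87
0.88 False 13.58
13.35
51.9917
```

View pics/s6.png

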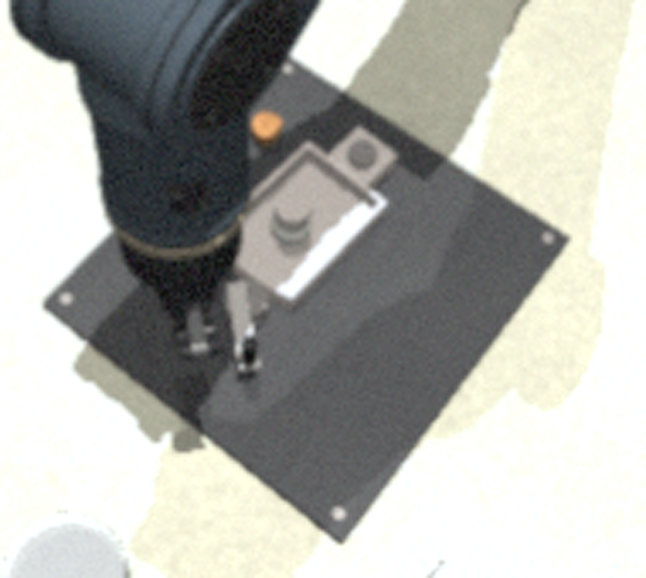

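The tray is home with the jar upright at (292,225). The lever has turned, with its post at (248,352) and the disc on the tray's end, and the gripper is clear at (195,330). Handing in.

```bash
python3 -c "
from cell import robot
print(robot.hand_in())"
```

```text
the job is handed in; nothing more can be done
None
```

I handed the job in at about 52 s of the 72 s allowed: tray pressed against the stop at 7 N, lever jammed at 13.4 N, jar upright in the last picture; no verdict came back. Two things differed from the brief: the tray started at about 1.48 rad, and the fingertips sat 34 mm above the reported TCP, so my first push passed over the wall.

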